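# Rock three base plates on the surface plate and reject the warped one

## Robot

A 7-joint arm with a two-finger parallel gripper is mounted at the origin on the work surface. World frame = base frame: x ahead of the robot, y to its left, z up, the work surface at z = 0. Lengths are in m, angles in rad, forces in N, time in s.
With the tool pointing down it reaches from about 0.4 to 0.85 m from the base axis. Payload 4.5 kg.
Tool frame: the origin (TCP) lies where the fingers leave the gripper's body, on its centre line; the fingertips stand 64 mm ahead of it and the grasp point (between the pads) lies 45 mm ahead of it; z points along the fingers, y is the line along which they close (so a half turn about z gives the same grasp; the last joint's range is limited). The gripper opens to 88 mm and grips with 3 to 60 N. Pads are 18 mm wide; open, the fingers measure 123 mm over their backs; the gripper's body (75 mm by 187 mm) begins 45 mm behind the grasp point.
Start: joints at [1.357, 0.689, -0.195, 1.565, 0.157, 0.902, -0.215], TCP at [0.153, -0.606, 0.303] pointing down, gripper open.
Joint ranges: [-3.01, 3.01], [-0.46, 2.08], [-1.47, 1.51], [0.13, 2.56], [-1, 4.14], [0.04, 2.09], [-2.66, 2.66]. Speed limits (rad/s): [2.57, 2.57, 3.14, 3.14, 3.14, 3.14, 3.14].

## Interface

Orientations are given as a unit quaternion [x, y, z, w].
In Python, from plant import r gives the robot as it stands.
- The arm moves only by the tool play_rows, never from a script. Its arguments are lists of equal length, an entry for each row: "translation": the shift along the tool's x, y, z in m, a list of three; "delta_rot": the turn, a rotation vector about the tool's x, y, z in degrees, a list of three; "grip": the opening, from -1 (shut) to 1 (fully open). In form: {"translation": [[x, y, z], ...], "delta_rot": [[rx, ry, rz], ...], "grip": [grip, ...]}. A call has 1 to 20 rows; each row shifts and turns the commanded pose from where the row before left it, along the tool's axes as they then stand; what a row does not reach is not made up. A row lasts 1/8 s, in which the tool goes at most 62.5 mm and 10.7 degrees, less where a joint would pass 70% of its speed; a pose out of reach is approached as far as the arm can. A call with a gripper value outside its range is refused whole. The fingers move at their own pace and stop on an object; "squeeze" is the grip in N (left out, the last holds). Time passes only in rows, so rows that do not move let the fingers close. It gives the time, the measured TCP pose, the force, the opening and the grip force at its end, in the units of the state.
- r.get_state(): the state, without advancing time (a new reading comes with each control period).
- r.snapshot(name): name is "side" or "top"; returns the picture (480x640x3 uint8, blue, green, red); there is no depth.
- r.get_calibration(name): a dict with "intrinsics" (3x3 intrinsics, pixels), "k1" (the pictures are not rectified: a ray, as slopes to the right and down, at radius r is drawn at 1 + k1 r^2 times it, then the intrinsics apply), "eye" and "rotation" of the camera in the world. Camera axes: x right, y up, looking along -z (the intrinsics and any distortion apply to the point x, -y, -z); pixel columns grow to the right and rows downward; lengths in m; the calibration is good to about 2 mm. A picture is of the moment at which its call begins. get_calibration takes no time and is no camera call.
- r.finish_job(): hands the job in; it is judged then, once.
Trained networks look in the newest picture that a camera, given by its name, has taken for a name from the list of things; names that differ only in an ending like _2 or _b are one class to them, and where a whole thing is asked for, a point or a joint stands for the part that bears it (a point fixed in the world has none). Each returns a list of dicts, best first, with "confidence" (0 to 1); they miss things now and then, are a little off and sometimes report something else, mostly with a low value. They report only what shows in the picture. A call takes as long as a camera call.
- r.look_for(camera, target): "point" ([x, y, z] in m, in world coordinates, good to about 4 mm: the middle of the surface that is visible of it).
- r.silhouettes(camera, target): "pixels" (480x640 bool, what is visible of it).
The state is a dict: "clock": time; "q": joint angles; "qd": joint speeds; "joint_torque": joint torques, N m; "tool_pos": TCP position; "eef_rot": TCP orientation; "contact_force": force on the tool from outside, world axes, zero at the start; "moment": the same for the moment, N m; "opening": opening from 0.0 (shut) to 1.0 (fully open); "finger_force": force on a finger pad.
Only numpy, scipy, OpenCV 4.12 (cv2) and the standard library are available. Lean on these libraries where they do the work, as an engineer would, in place of code of your own. Each camera call takes 0.05 s, during which the arm holds its last target. There are 200 camera calls.

## Task

One of the three steel base plates on the stone surface plate is warped: its free end, away from the block, stands clear of the stone. Find it by pressing gently on the free ends with closed fingers, easing down no faster than a centimetre a second so as not to knock steel on stone; when one rocks, hold it tipped down on its free end for a moment, then let go and lift it by its block and lay it gently flat, block up, fully down inside the white tray. Leave the two flat plates where they lie and do not disturb the bottle and the screwdriver.

Things in the scene. Friction and masses are not known exactly. Their poses are not given: they have to be found in the camera images.
- surface_plate: Dark stone surface plate, fixed, 240 mm along its x, 380 mm along its y, 40 mm high, level. Origin at the centre of its underside, on the table; z up; x points away from the robot (give or take 0.25 rad).
- place_1 (a point): Middle of the left (+y) scribed rectangle on the stone's top face; axes as the stone. A base plate lies here, centred within 3 mm, turned under 0.03 rad. All three look alike: steel, 130 mm along x, 80 along y, 5 thick; upright block 40 mm along x, 16 along y, top 35 mm above the stone, its centre 35 mm from the plate's middle toward -x (robot side).
- place_2 (a point): Middle of the middle scribed rectangle, 115 mm from the others along the stone's y; a base plate lies on it likewise (0.36 to 0.54 kg each). The free end of each plate is its +x end. A flat plate does not give when pressed there. The warped one may lie at any of the three places. These points do not follow the plates.
- place_3 (a point): Middle of the right (-y) rectangle, a base plate likewise. The warped plate rests on its block side; its last 50 mm bend up, the end 4 mm clear of the stone. Pressed at mid-width 13 mm in from the end (52 mm from the plate's middle) it resists with 2 to 4 N, gives about 3 mm as the block side rises, then stops hard; released, it falls back.
- tray: White open reject tray, fixed on the table, outside 200 mm along its x, 140 mm along its y, 30 mm high, walls and floor 5 mm thick (inside 190 x 130 mm). Origin at the centre of its underside; z up; a plate fits with its length along the tray's x, either way round.
- tray_in (a point): Centre of the tray's inner floor, 5 mm above the table, with the tray's axes.
- bottle: Clear plastic bottle, 60 mm across, 190 mm high, standing; bystander. Origin at the centre of its underside.
- driver: Screwdriver with a yellow handle lying on the table beyond the stone; bystander. Origin under its middle.

How it is judged:
On the way:
1. The warped plate, still on the stone, is held tipped onto its free end by the fingers pressing there (angle between base_warped_c0's own z axis and vertical between 0.055 and 0.15 rad and contact force between the fingers and base_warped_c1 above 1 N and contact force between base_warped_c1 and surface_plate above 0.5 N and distance of base_warped_c0 from where it was at the start of the episode below 0.03 m), for 0.2 s.
At the end, for the whole second after the job is handed in: The warped plate lies inside the tray on its floor (its block side within 5 mm of the floor, tilted less than 0.12 rad, block up), released; the two flat plates lie flat on the stone within 30 mm of where they began (z of base_warped_c0 in the frame of tray_in below 0.008 m and x of base_warped_c0 in the frame of tray_in between -0.095 and 0.095 m and y of base_warped_c0 in the frame of tray_in between -0.065 and 0.065 m and angle between base_warped_c0's own z axis and vertical below 0.12 rad and distance of each of base_flat1_c0, base_flat2_c0 from where it was at the start of the episode below 0.03 m and angle between each of base_flat1_c0, base_flat2_c0's own z axis and vertical below 0.03 rad); the robot touches nothing.
It fails at once if The fingers press on the free end of a base plate with more than 40 N (contact force between the fingers and base_warped_c1 above 40 N or contact force between the fingers and base_flat1_c1 above 40 N or contact force between the fingers and base_flat2_c1 above 40 N).
It fails at once if A flat plate is lifted or shoved more than 50 mm (distance of any of base_flat1_c0, base_flat2_c0 from where it was at the start of the episode above 0.05 m).
It fails at once if The warped plate is dropped or rammed into the tray (contact force with the tray over 80 N) (contact force between base_warped and tray above 80 N).
It fails at once if The bottle or the screwdriver is displaced more than 40 mm or the bottle is tipped (distance of any of bottle, driver from where it was at the start of the episode above 0.04 m or angle between bottle's own z axis and vertical above 0.3 rad).
It also fails if it takes over 67 s, if anything falls off the work surface, if the arm or the gripper's body presses on something with over 40 N, if the wrist force passes 120 N, or if a joint passes its speed limit or range.

## Working session

There is one attempt and no reset: what is moved stays moved. The work goes in short steps, Python scripts to look and compute and a tool call to move; the robot and the scene stay as the last step left them, time stands still between calls to the robot, and variables do not carry over. Pictures are saved under pics/ and viewed, at most 10 in all, crops included, and the job is handed in when it is done.

Besides the shell and the picture viewer there is one more tool, called after ">>>" as name(argument=value, ...) on one line, values as JSON. play_rows: Moves the arm, as the interface text tells. Its arguments: {"type":"object","properties":{"translation":{"type":"array","items":{"type":"array","items":{"type":"number"}}},"delta_rot":{"type":"array","items":{"type":"array","items":{"type":"number"}}},"grip":{"type":"array","items":{"type":"number"}},"squeeze":{"type":"number"}},"required":["translation","delta_rot","grip"]}

```bash
mkdir -p pics; ls
cat > h.py <<'E'
import numpy as np,cv2
from plant import r
def ray(cam,uv):
    c=r.get_calibration(cam);K=np.array(c["intrinsics"]);k=c["k1"]
    d=np.linalg.inv(K)@np.array([uv[0],uv[1],1.0]);s=d[:2].copy();x=s.copy()
    for _ in range(20): x=s/(1+k*(x@x))
    return np.array(c["eye"]),np.array(c["rotation"])@np.array([x[0],-x[1],-1])
def onz(cam,uv,z):
    e,d=ray(cam,uv);return e+d*(z-e[2])/d[2]
def proj(cam,p):
    c=r.get_calibration(cam);v=np.array(c["rotation"]).T@(np.array(p)-c["eye"])
    x=np.array([v[0],-v[1]])/-v[2];x=x*(1+c["k1"]*(x@x));return (np.array(c["intrinsics"])@[x[0],x[1],1])[:2]
E
python3 - <<'E'
from h import *
np.set_printoptions(precision=4,suppress=True)
for c in("top","side"):
    im=r.snapshot(c);cv2.imwrite(f"pics/{c}0.png",im)
    print(c,r.get_calibration(c)["eye"])
    for t in("surface_plate","tray","bottle","driver","place_1"):
        try:
            for d in r.look_for(c,t)[:4]:print(t,round(d["confidence"],2),d["point"])
            for d in r.silhouettes(c,t)[:4]:
                m=d["pixels"].astype(np.uint8);cs=max(cv2.findContours(m,0,1)[0],key=cv2.contourArea)
                z={"surface_plate":.04,"tray":.03,"place_1":.04}.get(t,0)
                b=cv2.boxPoints(cv2.minAreaRect(cs));print(' sil',round(d["confidence"],2),m.sum(),b.round().tolist())
                q=np.array([onz(c,p[0],z)[:2] for p in cs],np.float32);print('  rect@z',z,cv2.minAreaRect(q))
        except Exception as e:print(t,e)
s=r.get_state();print(s)
E
```

```text
pics
top [0.5165 0.0787 1.0413]
surface_plate 0.93 [0.5377, -0.0631, 0.0401]
 sil 0.79 16235 [[266.0, 331.0], [293.0, 206.0], [487.0, 247.0], [460.0, 372.0]]
surface_plate matmul: Input operand 1 has a mismatch in its core dimension 0, with gufunc signature (n?,k),(k,m?)->(n?,m?) (size 3 is different from 4)
tray 0.85 [0.5099, 0.3284, 0.0061]
 sil 0.78 7600 [[129.0, 357.0], [145.0, 253.0], [219.0, 265.0], [202.0, 368.0]]
tray matmul: Input operand 1 has a mismatch in its core dimension 0, with gufunc signature (n?,k),(k,m?)->(n?,m?) (size 3 is different from 4)
bottle 0.87 [0.7308, 0.2719, 0.1246]
bottle 0.73 [0.5358, -0.0597, 0.0398]
 sil 0.61 1401 [[157.0, 179.0], [180.0, 156.0], [217.0, 193.0], [194.0, 216.0]]
bottle matmul: Input operand 1 has a mismatch in its core dimension 0, with gufunc signature (n?,k),(k,m?)->(n?,m?) (size 3 is different from 4)
driver 0.9 [0.8408, -0.0217, 0.0244]
 sil 0.72 7580 [[129.0, 357.0], [145.0, 254.0], [219.0, 265.0], [203.0, 368.0]]
driver matmul: Input operand 1 has a mismatch in its core dimension 0, with gufunc signature (n?,k),(k,m?)->(n?,m?)
[... 1509 characters left out ...]
.0, 152.0], [411.0, 295.0]]
place_1 matmul: Input operand 1 has a mismatch in its core dimension 0, with gufunc signature (n?,k),(k,m?)->(n?,m?) (size 3 is different from 4)
{'clock': 1.1, 'q': array([ 1.3568,  0.6891, -0.1946,  1.5653,  0.1573,  0.9025, -0.2151]), 'qd': array([ 0.0001,  0.0007,  0.0012, -0.0001, -0.0018, -0.0015,  0.0004]), 'joint_torque': array([  0.    , -52.75  ,  -1.2668, -15.3747,  -0.0519,  -0.0008,
        -0.    ]), 'tool_pos': array([ 0.1533, -0.6059,  0.3027]), 'eef_rot': array([ 0.9923,  0.1236, -0.    ,  0.    ]), 'contact_force': array([-0.2979, -0.0188, -0.1874]), 'moment': array([ 0.0634, -0.0166,  0.0328]), 'finger_force': 0.0, 'opening': 1.0054864989301333}
```

View pics/top0.png

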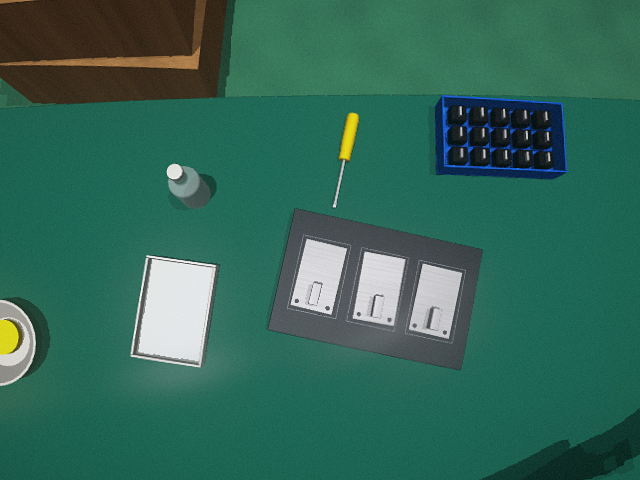

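View pics/side0.png

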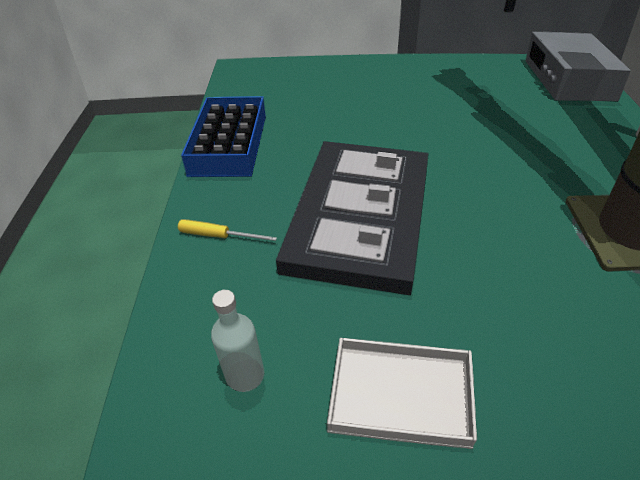

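Top view: stone corners at about (294,209), (482,249), (462,369) and (269,330). The three plates are at about (320,275), (379,287) and (437,300), with the blocks on the robot side. The tray runs (147,256) to (201,366), the bottle is at (188,185), and the driver is beyond the stone. The side view agrees. `rotation` is a quaternion, so I'll fix the helper.

```bash
python3 - <<'E'
s=open('h.py').read()
s=s.replace('np.array(c["rotation"])','R.from_quat(c["rotation"]).as_matrix()').replace('import r\n','import r\nfrom scipy.spatial.transform import Rotation as R\n')
open('h.py','w').write(s)
E
python3 - <<'E'
from h import *
np.set_printoptions(precision=4,suppress=True)
def rect(cam,m,z):
    cs=max(cv2.findContours(m.astype(np.uint8),0,1)[0],key=cv2.contourArea)
    q=np.array([onz(cam,p[0],z)[:2] for p in cs],np.float32)*1000
    (x,y),(w,h),a=cv2.minAreaRect(q)
    return f"c=({x:.1f},{y:.1f}) size=({w:.1f},{h:.1f}) ang={a:.2f}"
for c in("top","side"):
    im=cv2.imread(f"pics/{c}0.png");r.snapshot(c)
    for t,z in(("surface_plate",.04),("tray",.03)):
        m=r.silhouettes(c,t)[0]["pixels"]
        print(c,t,rect(c,m,z))
        if t=="surface_plate": S=m
    g=cv2.cvtColor(im,cv2.COLOR_BGR2GRAY)
    hull=cv2.convexHull(max(cv2.findContours(S.astype(np.uint8),0,1)[0],key=cv2.contourArea))
    H=cv2.fillPoly(np.zeros_like(g),[hull],1)
    b=cv2.morphologyEx(((g>125)&(H>0)).astype(np.uint8),cv2.MORPH_OPEN,np.ones((3,3)))
    n,l,st,ce=cv2.connectedComponentsWithStats(b)
    for i in range(1,n):
        if st[i,4]>500:print(c,st[i].tolist(),rect(c,l==i,.045))
    for t in ("base_warped","bottle","driver"):
        try:
            for d in r.look_for(c,t)[:3]:print(t,d)
        except Exception as e:print(e)
# top stone corners guesses
for uv in((294,209),(482,249),(462,369),(269,330)):print('stone',onz('top',uv,.04))
for uv in((147,256),(217,264),(201,366),(131,355)):print('tray',onz('top',uv,.03))
im=cv2.imread("pics/top0.png");cv2.imwrite("pics/crop.png",cv2.resize(im[200:380,260:490],None,fx=3.3,fy=3.3,interpolation=2))
E
```

```text
top surface_plate c=(544.7,-69.1) size=(381.6,242.7) ang=76.45
top tray c=(510.9,324.3) size=(145.6,200.5) ang=80.51
top [291, 239, 56, 76, 2823] c=(571.4,43.4) size=(80.3,130.7) ang=75.06
top [353, 252, 52, 74, 2813] c=(545.5,-71.0) size=(81.4,130.8) ang=77.80
top [409, 264, 53, 75, 2680] c=(518.4,-179.7) size=(80.3,130.3) ang=75.30
it knows: bottle, driver, place, surface_plate, tray, tray_in
bottle {'point': [0.7287, 0.2757, 0.1243], 'confidence': 0.66}
driver {'point': [0.8366, -0.0197, 0.0227], 'confidence': 0.75}
side surface_plate c=(545.3,-54.1) size=(417.8,242.2) ang=76.10
side tray c=(510.1,333.3) size=(154.7,201.0) ang=80.62
side [337, 150, 65, 29, 1081] c=(516.3,-180.9) size=(81.6,129.9) ang=74.99
side [325, 180, 70, 34, 1520] c=(543.1,-73.5) size=(85.5,131.0) ang=78.04
side [311, 219, 79, 41, 2015] c=(569.1,43.1) size=(81.2,130.5) ang=74.85
it knows: bottle, driver, place, surface_plate, tray, tray_in
bottle {'point': [0.738, 0.3051, 0.1161], 'confidence': 0.94}
driver {'point': [0.8457, -0.0186, 0.0194], 'confidence': 0.92}
stone [0.7028 0.0877 0.04  ]
stone [ 0.6164 -0.2804  0.04  ]
stone [ 0.3854 -0.2283  0.04  ]
stone [0.4713 0.1397 0.04  ]
tray [0.6178 0.3775 0.03  ]
tray [0.5996 0.2393 0.03  ]
tray [0.4046 0.2717 0.03  ]
tray [0.4264 0.4083 0.03  ]
```

View pics/crop.png

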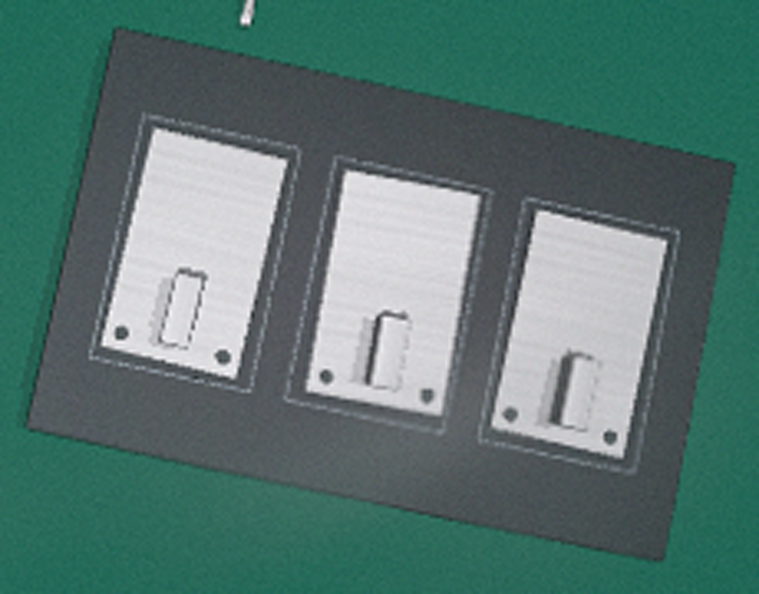

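The crop shows three alike plates with no visible warp. World poses (mm, heading): P1 (570,43) at -15°, P2 (544,-72) at -12°, P3 (517,-180) at -15°. The tray centre is (511,325), heading about -9.5°. I'll press P3 first because it is nearest.

>>> play_rows(translation=[[0,0,0],[0,0,0],[0,0,0],[0.0226,-0.039,0.011],[0.0226,-0.039,0.011],[0.0226,-0.039,0.011],[0.0226,-0.039,0.011],[0.0226,-0.039,0.011],[0.0226,-0.039,0.011],[0.0226,-0.039,0.011],[0.0226,-0.039,0.011],[0.0226,-0.039,0.011],[0.0226,-0.039,0.011],[0.0226,-0.039,0.011],[0.0226,-0.039,0.011],[0.0226,-0.039,0.011],[0,0,0],[0,0,0]], delta_rot=[[0,0,9.67],[0,0,9.67],[0,0,9.67],[0,0,0],[0,0,0],[0,0,0],[0,0,0],[0,0,0],[0,0,0],[0,0,0],[0,0,0],[0,0,0],[0,0,0],[0,0,0],[0,0,0],[0,0,0],[0,0,0],[0,0,0]], grip=[-1,-1,-1,-1,-1,-1,-1,-1,-1,-1,-1,-1,-1,-1,-1,-1,-1,-1], squeeze=20)

```text
clock: 3.85
tool_pos: [0.5665, -0.1914, 0.1597]
eef_rot: [0.992, -0.129, -0.0, 0.0]
contact_force: [0.1, -1.1, -0.1]
opening: 0.003
finger_force: 0.0
```

>>> play_rows(translation=[[0.0017,0.0015,0.014],[0,0,0.014],[0,0,0.01],[0,0,0.005],[0,0,0.0012],[0,0,0.0012],[0,0,0]], delta_rot=[[0,0,0],[0,0,0],[0,0,0],[0,0,0],[0,0,0],[0,0,0],[0,0,0]], grip=[-1,-1,-1,-1,-1,-1,-1])

```text
clock: 4.72
tool_pos: [0.5684, -0.1928, 0.1146]
eef_rot: [0.992, -0.129, 0.0, 0.0]
contact_force: [0.3, 0.6, 0.2]
opening: 0.005
finger_force: 0.0
```

>>> play_rows(translation=[[0,0,0.0012],[0,0,0]], delta_rot=[[0,0,0],[0,0,0]], grip=[-1,-1])

```text
clock: 4.97
tool_pos: [0.5683, -0.1928, 0.1132]
eef_rot: [0.992, -0.129, 0.0, 0.0]
contact_force: [-0.6, 0.2, -0.3]
opening: 0.002
finger_force: 0.0
```

>>> play_rows(translation=[[0,0,0.0012],[0,0,0]], delta_rot=[[0,0,0],[0,0,0]], grip=[-1,-1])

```text
clock: 5.22
tool_pos: [0.5682, -0.1927, 0.1118]
eef_rot: [0.992, -0.129, -0.0, 0.0]
contact_force: [0.2, 0.5, 0.3]
opening: 0.006
finger_force: 0.0
```

>>> play_rows(translation=[[0,0,0.0012],[0,0,0]], delta_rot=[[0,0,0],[0,0,0]], grip=[-1,-1])

```text
clock: 5.48
tool_pos: [0.5682, -0.1927, 0.1106]
eef_rot: [0.992, -0.129, -0.0, 0.0]
contact_force: [-0.8, 0.0, -0.2]
opening: 0.003
finger_force: 0.0
```

>>> play_rows(translation=[[0,0,0.001],[0,0,0]], delta_rot=[[0,0,0],[0,0,0]], grip=[-1,-1])

```text
clock: 5.72
tool_pos: [0.5682, -0.1928, 0.1096]
eef_rot: [0.992, -0.129, -0.0, 0.0]
contact_force: [0.1, -0.5, 0.7]
opening: 0.005
finger_force: 0.0
```

>>> play_rows(translation=[[0,0,0.0008],[0,0,0]], delta_rot=[[0,0,0],[0,0,0]], grip=[-1,-1])

```text
clock: 5.98
tool_pos: [0.5682, -0.1928, 0.1095]
eef_rot: [0.992, -0.129, 0.0, 0.0]
contact_force: [-1.7, 0.7, 4.8]
opening: 0.005
finger_force: 2.5
```

>>> play_rows(translation=[[0,0,0.0008],[0,0,0]], delta_rot=[[0,0,0],[0,0,0]], grip=[-1,-1])

```text
clock: 6.22
tool_pos: [0.5682, -0.1928, 0.1095]
eef_rot: [0.992, -0.129, 0.0, 0.0]
contact_force: [-2.8, 0.6, 11.1]
opening: 0.006
finger_force: 5.5
```

P3 is flat: it stopped hard at TCP z 0.1095 with the force rising. Next is P2.

>>> play_rows(translation=[[0,0,-0.008],[0,0,-0.024],[-0.0006,-0.0283,0],[-0.0006,-0.0283,0],[-0.0006,-0.0283,0],[-0.0006,-0.0283,0],[0,0,0.015],[0,0,0.009],[0,0,0.001],[0,0,0]], delta_rot=[[0,0,0],[0,0,0],[0,0,0],[0,0,-2],[0,0,0],[0,0,0],[0,0,0],[0,0,0],[0,0,0],[0,0,0]], grip=[-1,-1,-1,-1,-1,-1,-1,-1,-1,-1])

```text
clock: 7.48
tool_pos: [0.5927, -0.0836, 0.115]
eef_rot: [0.994, -0.112, -0.0, 0.0]
contact_force: [-0.4, -0.1, 0.5]
opening: 0.005
finger_force: 0.0
```

>>> play_rows(translation=[[0,0,0.0012],[0,0,0.0012],[0,0,0]], delta_rot=[[0,0,0],[0,0,0],[0,0,0]], grip=[-1,-1,-1])

```text
clock: 7.85
tool_pos: [0.5931, -0.0825, 0.113]
eef_rot: [0.994, -0.112, 0.0, 0.0]
contact_force: [-0.4, -1.0, 2.1]
opening: 0.001
finger_force: 0.7
```

>>> play_rows(translation=[[0,0,0.0012],[0,0,0]], delta_rot=[[0,0,0],[0,0,0]], grip=[-1,-1])

```text
clock: 8.1
tool_pos: [0.5933, -0.0825, 0.1117]
eef_rot: [0.994, -0.112, 0.0, 0.0]
contact_force: [1.2, -0.4, 2.1]
opening: 0.006
finger_force: 1.0
```

P2 resists with 2 N and gives, so it is the warped plate. I'll keep easing it down to its stop.

>>> play_rows(translation=[[0,0,0.0012],[0,0,0.001],[0,0,0]], delta_rot=[[0,0,0],[0,0,0],[0,0,0]], grip=[-1,-1,-1])

```text
clock: 8.48
tool_pos: [0.5934, -0.0825, 0.1096]
eef_rot: [0.994, -0.112, 0.001, 0.0]
contact_force: [1.1, -0.6, 2.6]
opening: 0.002
finger_force: 1.6
```

>>> play_rows(translation=[[0,0,0.0008],[0,0,0]], delta_rot=[[0,0,0],[0,0,0]], grip=[-1,-1])

```text
clock: 8.72
tool_pos: [0.5935, -0.0826, 0.1095]
eef_rot: [0.994, -0.112, 0.001, 0.0]
contact_force: [0.2, -1.0, 9.4]
opening: 0.007
finger_force: 4.8
```

Now a hard stop at 9 N. I'll hold there and check with the side camera.

>>> play_rows(translation=[[0,0,0.0003],[0,0,0],[0,0,0],[0,0,0],[0,0,0]], delta_rot=[[0,0,0],[0,0,0],[0,0,0],[0,0,0],[0,0,0]], grip=[-1,-1,-1,-1,-1])

```text
clock: 9.35
tool_pos: [0.5934, -0.0826, 0.1095]
eef_rot: [0.994, -0.112, 0.001, 0.0]
contact_force: [-0.9, -1.1, 11.7]
opening: 0.006
finger_force: 5.9
```

Run:
```python
from h import *
im=r.snapshot("side");cv2.imwrite("pics/tip.png",cv2.resize(im[130:300,260:440],None,fx=3.3,fy=3.3))
```

```text
(no output)
```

View pics/tip.png

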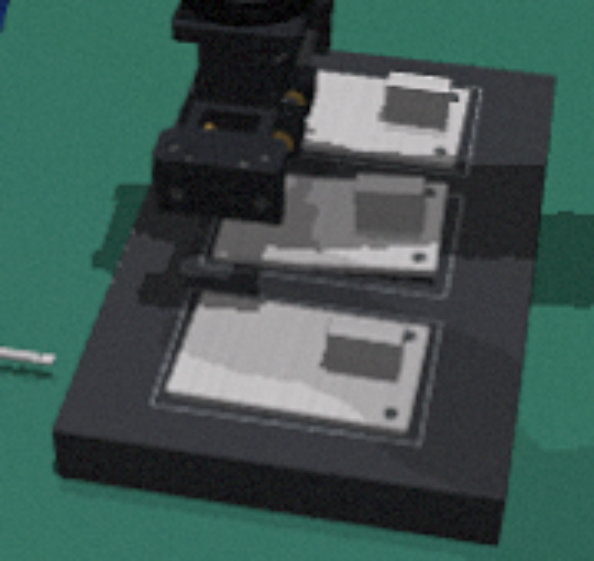

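The picture shows the middle plate tipped: its block-side edge stands clear, with shadow beneath it at about (340,280) in the crop. I'll ease off slowly and move above the block.

>>> play_rows(translation=[[0,0,-0.0018],[0,0,-0.0012],[0,0,-0.0012],[0,0,-0.0012],[0,0,-0.0012],[0,0,-0.01],[0,0,-0.03],[0,0,-0.016],[-0.025,0,0],[-0.025,0,0],[-0.025,0.0005,0],[0,0,0],[0,0,0]], delta_rot=[[0,0,0],[0,0,0],[0,0,0],[0,0,0],[0,0,0],[0,0,0],[0,0,0],[0,0,0],[0,0,-0.7],[0,0,0],[0,0,0],[0,0,0],[0,0,0]], grip=[-1,-1,-1,-1,-1,-1,-1,0.1,0.1,0.1,0.1,0.1,0.1])

```text
clock: 11.02
tool_pos: [0.5209, -0.0669, 0.1711]
eef_rot: [0.994, -0.105, 0.001, 0.0]
contact_force: [-0.2, -0.8, 0.6]
opening: 0.549
finger_force: 0.0
```

Run:
```python
from h import *
s=r.get_state();print(s["tool_pos"],s["eef_rot"],s["opening"],s["clock"])
for c in("side","top"):
    im=r.snapshot(c)
    for off in(-15,-35,-55): # block top corners predicted
        a=np.radians(-12.1)
        print(c,off,[proj(c,[.5445+(off*np.cos(a)-w*np.sin(a))/1e3,-.072+(off*np.sin(a)+w*np.cos(a))/1e3,.075]).round().tolist() for w in(-8,8)])
    if c=="side":
        cv2.imwrite("pics/g_side.png",cv2.resize(im[130:300,260:440],None,fx=3.3,fy=3.3))
```

```text
[ 0.5208895  -0.06690204  0.17111306] [ 9.94423578e-01 -1.05454379e-01  1.05834378e-03  2.96414772e-05] 0.5494128875953025 11.025
side -15 [[368.0, 183.0], [367.0, 188.0]]
side -35 [[379.0, 184.0], [378.0, 189.0]]
side -55 [[389.0, 185.0], [388.0, 190.0]]
top -15 [[385.0, 297.0], [376.0, 295.0]]
top -35 [[383.0, 308.0], [374.0, 306.0]]
top -55 [[381.0, 318.0], [372.0, 317.0]]
```

View pics/g_side.png

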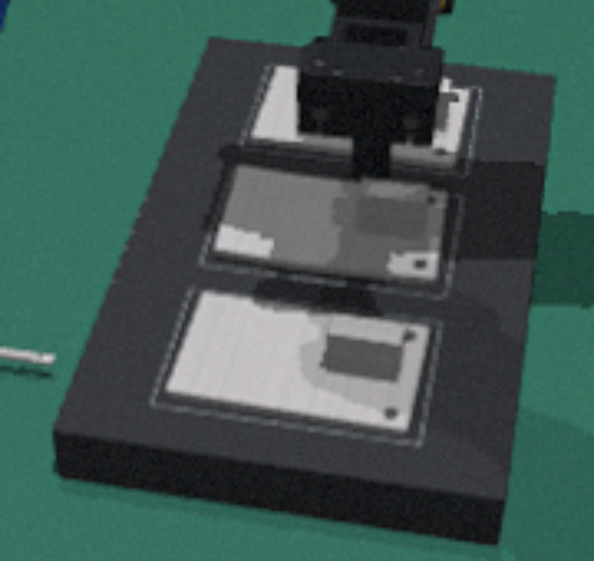

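The plate has fallen back flat, and the block shows at crop x 350–430, matching the prediction. I'll descend and grip.

>>> play_rows(translation=[[0,0,0.02],[0,0,0.02],[0,0,0.012],[0,0,0.004],[0,0,0.0024],[0,0,0],[0,0,0],[0,0,0],[0,0,0],[0,0,0],[0,0,0]], delta_rot=[[0,0,0],[0,0,0],[0,0,0],[0,0,0],[0,0,0],[0,0,0],[0,0,0],[0,0,0],[0,0,0],[0,0,0],[0,0,0]], grip=[0.1,0.1,0.1,0.1,0.1,-1,-1,-1,-1,-1,-1], squeeze=50)

```text
clock: 12.5
tool_pos: [0.5197, -0.0667, 0.1127]
eef_rot: [0.994, -0.105, 0.0, -0.0]
contact_force: [0.2, 0.3, 4.2]
opening: 0.18
finger_force: 50.0
```

>>> play_rows(translation=[[0,0,-0.002],[0,0,-0.004],[0,0,-0.006],[0,0,-0.01],[0,0,-0.015],[0,0,-0.02],[0,0,-0.02],[0,0,-0.01],[0,0,0],[0,0,0]], delta_rot=[[0,0,0],[0,0,0],[0,0,0],[0,0,0],[0,0,0],[0,0,0],[0,0,0],[0,0,0],[0,0,0],[0,0,0]], grip=[-1,-1,-1,-1,-1,-1,-1,-1,-1,-1])

```text
clock: 13.75
tool_pos: [0.5192, -0.0666, 0.199]
eef_rot: [0.994, -0.105, -0.0, 0.0]
contact_force: [-0.6, 0.3, -3.4]
opening: 0.177
finger_force: 50.0
```

Run:
```python
from h import *
im=r.snapshot("side");cv2.imwrite("pics/lift.png",cv2.resize(im[80:460,200:500],None,fx=1.5,fy=1.5))
```

```text
(no output)
```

View pics/lift.png

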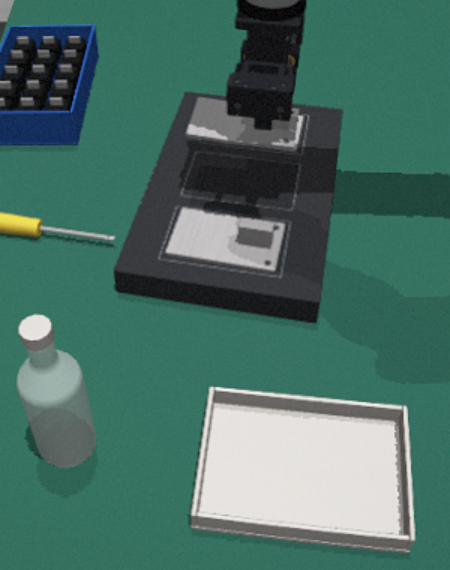

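The plate is lifted and level (seen at about (245,120)), and the middle place is empty. I'll carry it to the tray.

>>> play_rows(translation=[[0,0,0],[-0.004,-0.016,0],[-0.0081,-0.0322,0],[-0.0081,-0.0322,0],[-0.0081,-0.0322,0],[-0.0081,-0.0322,0],[-0.0081,-0.0322,0],[-0.0081,-0.0322,0],[-0.0081,-0.0322,0],[-0.0081,-0.0322,0],[-0.0081,-0.0322,0],[-0.0081,-0.0322,0],[-0.0081,-0.0322,0],[-0.0041,-0.0165,0],[0,0,0],[0,0,0]], delta_rot=[[0,0,-2.7],[0,0,0],[0,0,0],[0,0,0],[0,0,0],[0,0,0],[0,0,0],[0,0,0],[0,0,0],[0,0,0],[0,0,0],[0,0,0],[0,0,0],[0,0,0],[0,0,0],[0,0,0]], grip=[-1,-1,-1,-1,-1,-1,-1,-1,-1,-1,-1,-1,-1,-1,-1,-1])

```text
clock: 15.8
tool_pos: [0.4871, 0.3287, 0.1993]
eef_rot: [0.997, -0.083, -0.0, 0.001]
contact_force: [0.2, -0.6, -3.8]
opening: 0.176
finger_force: 50.0
```

Run:
```python
from h import *
im=r.snapshot("side");cv2.imwrite("pics/over.png",cv2.resize(im[180:480,180:560],None,fx=1.6,fy=1.6))
```

```text
(no output)
```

View pics/over.png

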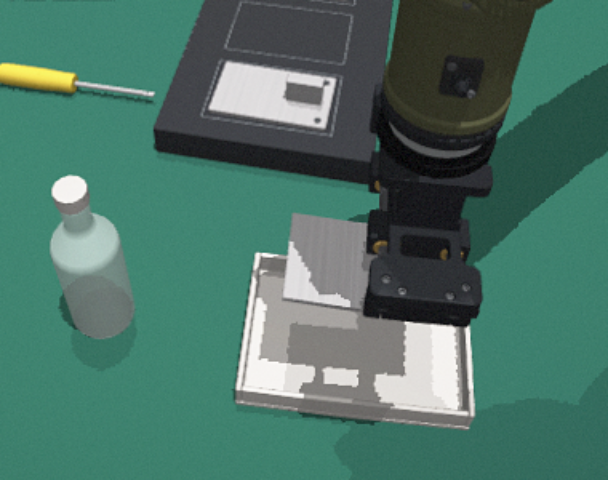

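The plate is level and centred above the tray. I'll lower it, slowly at the end.

>>> play_rows(translation=[[0,-0.001,0.01],[0,0,0.016],[0,0,0.018],[0,0,0.018],[0,0,0.018],[0,0,0.015],[0,0,0.01],[0,0,0.005],[0,0,0.003],[0,0,0.0015],[0,0,0.0015],[0,0,0.0015],[0,0,0]], delta_rot=[[0,0,0],[0,0,0],[0,0,0],[0,0,0],[0,0,0],[0,0,0],[0,0,0],[0,0,0],[0,0,0],[0,0,0],[0,0,0],[0,0,0],[0,0,0]], grip=[-1,-1,-1,-1,-1,-1,-1,-1,-1,-1,-1,-1,-1])

```text
clock: 17.48
tool_pos: [0.487, 0.3317, 0.0819]
eef_rot: [0.997, -0.082, 0.0, 0.0]
contact_force: [-0.9, -0.3, -2.8]
opening: 0.181
finger_force: 50.0
```

>>> play_rows(translation=[[0,0,0.001],[0,0,0.001],[0,0,0]], delta_rot=[[0,0,0],[0,0,0],[0,0,0]], grip=[-1,-1,-1])

```text
clock: 17.85
tool_pos: [0.487, 0.3316, 0.0798]
eef_rot: [0.997, -0.082, -0.0, 0.0]
contact_force: [-0.8, -0.8, -2.9]
opening: 0.176
finger_force: 50.0
```

>>> play_rows(translation=[[0,0,0.001],[0,0,0]], delta_rot=[[0,0,0],[0,0,0]], grip=[-1,-1])

```text
clock: 18.1
tool_pos: [0.487, 0.3316, 0.0788]
eef_rot: [0.997, -0.082, -0.0, 0.0]
contact_force: [-0.5, -0.7, -4.8]
opening: 0.18
finger_force: 50.0
```

>>> play_rows(translation=[[0,0,0.001],[0,0,0]], delta_rot=[[0,0,0],[0,0,0]], grip=[-1,-1])

```text
clock: 18.35
tool_pos: [0.4871, 0.3316, 0.0778]
eef_rot: [0.997, -0.082, 0.0, 0.0]
contact_force: [0.1, -0.3, -3.1]
opening: 0.175
finger_force: 50.0
```

>>> play_rows(translation=[[0,0,0.0005],[0,0,0]], delta_rot=[[0,0,0],[0,0,0]], grip=[-1,-1])

```text
clock: 18.6
tool_pos: [0.487, 0.3316, 0.0777]
eef_rot: [0.997, -0.082, 0.0, -0.0]
contact_force: [-0.5, -0.1, 1.4]
opening: 0.178
finger_force: 50.0
```

The plate is on the floor of the tray. I'll release and retreat.

>>> play_rows(translation=[[0,0,0],[0,0,0],[0,0,0],[0,0,0],[0,0,-0.005],[0,0,-0.02],[0,0,-0.04],[0,0,-0.04],[0,0,-0.04],[0,0.04,0],[0,0.04,0],[0,0.04,0],[0,0.04,0],[0,0,0]], delta_rot=[[0,0,0],[0,0,0],[0,0,0],[0,0,0],[0,0,0],[0,0,0],[0,0,0],[0,0,0],[0,0,0],[0,0,0],[0,0,0],[0,0,0],[0,0,0],[0,0,0]], grip=[0,0,0,0,0,0,0,0,0,0,0,0,0,0])

```text
clock: 20.35
tool_pos: [0.4606, 0.1701, 0.2239]
eef_rot: [0.996, -0.085, 0.0, 0.001]
contact_force: [0.4, 0.6, -0.1]
opening: 0.499
finger_force: 0.0
```

Run:
```python
from h import *
im=r.snapshot("side");cv2.imwrite("pics/end.png",im);print(r.get_state()["clock"])
```

```text
20.4
```

View pics/end.png

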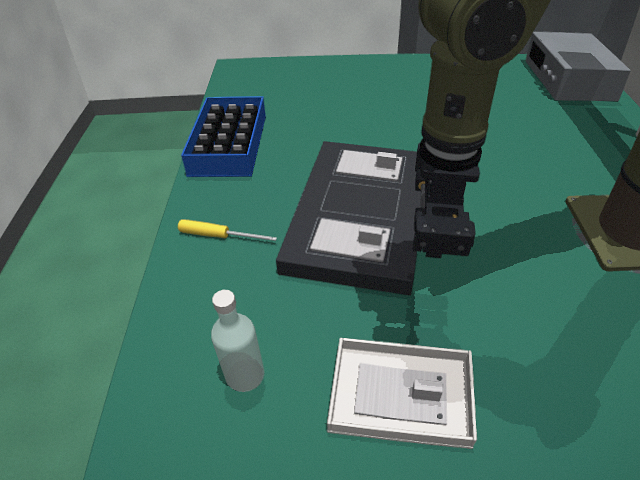

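The plate lies flat in the tray at about (400,393), block up. The flat plates, bottle and driver are unmoved, and the gripper is clear of everything.

```bash
python3 -c "
from plant import r
print(r.finish_job())"
```

```text
the job is handed in; nothing more can be done
None
```

The warped plate was the middle one (place_2): I held it tipped on its free end, then laid it flat, block up, in the tray and handed the job in at about 20 s; place_3 pressed flat, place_1 I did not press, and no verdict came back.

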